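# Take apart the glued-up bracket stack

## Robot

A 6-joint arm with a two-finger parallel gripper is mounted at the origin on the work surface. World frame = base frame: x ahead of the robot, y to its left, z up, the work surface at z = 0. Lengths are in mm, angles in rad, forces in N, time in s.
With the tool pointing down it reaches from about 300 to 1000 mm from the base axis. Payload 5.1 kg.
Tool frame: the origin (TCP) lies on the mounting face of the last link; the fingertips stand arm.tips_ahead ahead of it and the grasp point (between the pads) lies 171 mm ahead of it (arm.tips_ahead is the distance from the TCP to the fingertips, in mm); z points along the fingers, y is the direction in which the jaws open and shut (so a half turn about z gives the same grasp; the last joint's range is limited). The gripper opens to 95 mm and grips with 3 to 60 N. Pads are 20 mm wide; open, the fingers measure 119 mm over their backs; the gripper's body (75 mm by 180 mm) begins 59 mm behind the grasp point.
Start: joints at [1.095, 0.124, 1.65, -0, 1.367, -0.083], TCP at [248.825, 600.477, 404.756] pointing down, gripper open.
Joint ranges: [-2.61, 2.61], [-1.02, 2.33], [0.03, 2.71], [-1.35, 4.49], [0.32, 2.68], [-2.91, 2.91]. Speed limits (rad/s): [2.57, 2.57, 3.14, 3.14, 3.14, 3.14].

## Interface

Orientations are given as a unit quaternion [x, y, z, w].
In Python, from rig import arm gives the robot as it stands.
- The arm moves only by the tool jog_arm, never from a script. Its argument "motion" is text: rows parted by semicolons, each of 7 numbers parted by spaces: the shift along the tool's x, y, z in m, then the turn, a rotation vector about the tool's x, y, z in rad, then the finger opening in m, from 0 to 0.0951. A call has 1 to 20 rows; each row is the pose to reach, as a shift and turn from the pose commanded when the call began, along the tool's axes at that moment; what a row does not reach only later rows make up. A row lasts 1/12 s, in which the tool goes at most 41.7 mm and 7.16 degrees, less where a joint would pass 70% of its speed; a pose out of reach is approached as far as the arm can. A call with a gripper value outside its range is refused whole. The fingers move at their own pace and stop on an object; the grip force is fixed at half the most. Time passes only in rows, so rows that repeat a pose let the fingers close. It gives the time, the measured TCP pose, the force and the opening at its end, in the units of the state.
- arm.read_state(): the state, without advancing time (a new reading comes with each control period).
- arm.read_camera(name): name is "scene" or "top" or "wrist"; returns a dict with "pixels" (480x640x3 uint8, red, green, blue), "z_map" (480x640 float32, mm along the optical axis (not along the pixel's ray), 0 where there is no reading), "intrinsics" (3x3 intrinsics, pixels), "world_to_cam" (4x4, takes a point from world to camera coordinates). Camera axes: x right, y down, z forward; pixel columns grow to the right and rows downward; lengths in mm; the calibration is good to about 2 mm. A picture is of the moment at which its call begins.
- arm.close_job(): hands the job in, once; it reports no verdict.
Trained networks look in a picture, given as the dict that the camera call returned (one of the last four; its "shot" number tells which), for a name from the list of things; names that differ only in an ending like _2 or _b are one class to them, and where a whole thing is asked for, a point or a joint stands for the part that bears it (a point fixed in the world has none). Each returns a list of dicts, best first, with "conf" (0 to 1); they miss things now and then, are a little off and sometimes report something else, mostly with a low value. They report only what shows in the picture. A call takes as long as a camera call. They do not tell look-alikes from the thing itself.
- arm.outline_of(picture, query): "pixels" (480x640 bool, what is visible of it) and "bbox" ([left, top, width, height] in pixels, round what is visible of it).
The state is a dict: "t": time; "joints": joint angles; "joint_vel": joint speeds; "joint_efforts": joint torques, N m; "tool_pos": TCP position; "orientation": TCP orientation; "force": force on the tool from outside, world axes, zero at the start; "wrist_torque": the same for the moment, N m; "opening": opening from 0.0 (shut) to 1.0 (fully open).
Only numpy, scipy, OpenCV 4.12 (cv2) and the standard library are available. Lean on these libraries where they do the work, as an engineer would, in place of code of your own. Each camera call takes 0.05 s, during which the arm holds its last target.

## Task

The glue has set, so take the stack apart from the top down: stand the iron weight in the middle of the round cork mat, then lay the wooden bar centred and square across the two bearers of its rest, without dragging the brackets out from under it. Then set each of the two mirror-image L-shaped brackets flat, lip up, in the tray whose L-shaped pocket matches it. Put things down rather than dropping them, and leave the bottle and the can where they stand.

Things in the scene. Friction and masses are not known exactly. Their poses are not given: they have to be found in the camera images.
- weight_knob (a point): Dark iron weight, about 0.6 kg, standing on top of the bar: a round foot 54 mm across and 30 mm high, a neck 18 mm across, and on top a round knob 30 mm across and 18 mm high; 62 mm high in all. The point is the centre of the knob, 52 mm above the underside and 22 mm above the top of the foot. z is up.
- bar_center (a point): Straight dark wooden bar 216 mm long (its y axis), 50 mm wide (x) and 18 mm thick (z), about 0.11 kg, lying across both brackets, under the weight. The point is its very centre. Between the brackets, under its middle, it is clear down to the board that the stack stands on, which is 6 mm thick.
- rest_top (a point): Rest for the bar, fixed: two pale wooden bearers, each 90 mm long (along x), 22 mm wide and 30 mm high, 140 mm apart between centres (along y), joined low down by a strip 6 mm high. The point lies midway between the bearers at the height of their tops; the bar's long axis goes along y, across both.
- mat: Round cork mat for the weight, 90 mm across and 6 mm thick, fixed. The origin is the centre of its underside.
- bracket_left_center (a point): Left-hand plywood bracket, 0.12 kg, bottom layer: an L 24 mm thick. Long leg 120 (x) by 36 mm (y); at its -x end a 36 mm wide short leg stands out 40 mm to +y; all along the -x edge a lip 12 mm thick stands 20 mm above the upper face. Seen from above, looking from the lip along the long leg, the short leg is on the left. Point: centre of the long leg, 12 mm above the underside.
- tray_left_seat (a point): Low fixed tray for the left-hand bracket, 150 x 106 mm, black floor 4 mm thick; steel rim and filled corner, both 6 mm above the floor, leave an L-shaped pocket with 10 mm of room all round the bracket (its short leg at the -x end, to +y). Point: on the floor under the middle of the long leg; the bracket is home with its point 12 mm above it and the x axes alike.
- bracket_right_center (a point): Right-hand plywood bracket, 0.12 kg, bottom layer: an L 24 mm thick. Long leg 120 (x) by 36 mm (y); at its -x end a 36 mm wide short leg stands out 40 mm to -y; all along the -x edge a lip 12 mm thick stands 20 mm above the upper face. Seen from above, looking from the lip along the long leg, the short leg is on the right. Point: centre of the long leg, 12 mm above the underside.
- tray_right_seat (a point): Low fixed tray for the right-hand bracket, 150 x 106 mm, black floor 4 mm thick; steel rim and filled corner, both 6 mm above the floor, leave an L-shaped pocket with 10 mm of room all round the bracket (its short leg at the -x end, to -y). Point: on the floor under the middle of the long leg; the bracket is home with its point 12 mm above it and the x axes alike.
- bottle: Bystander: yellow plastic bottle with an orange cap, 54 mm across, 150 mm high, standing beyond the stack; origin at the centre of its underside. Not to be moved.
- can: Bystander: plain metal can, 74 mm across, 90 mm high, standing beyond the stack; origin at the centre of its underside. Not to be moved.
Not all that is in view belongs to the job. Of the things that look like the part that bears weight_knob, the smallest one is meant.

How it is judged (in metres and radians):
On the way, in this order (a step that is already met when the one before it is completed fails the run):
1. the weight stands released on the cork mat (horizontal distance between weight_knob and mat below 0.018 m and z of weight_knob in the frame of mat between 0.053 and 0.063 m and angle between weight_knob's own z axis and vertical below 0.1 rad and contact force between the fingers and weight below 0.05 N and linear speed of weight below 0.02 m/s), for 0.2 s.
2. the bar lies released across the bearers of its rest (horizontal distance between bar_center and rest_top below 0.02 m and z of bar_center in the frame of rest_top between 0.005 and 0.013 m and angle between bar_center's own z axis and vertical below 0.08 rad and angle between the y axis of bar_center and the y axis of rest_top, either way round below 0.2 rad and contact force between the fingers and bar below 0.05 N and linear speed of bar below 0.02 m/s), for 0.2 s.
At the end, for the whole second after the job is handed in: Weight upright on the mat (18 mm off centre at most); bar flat across both bearers (20 mm, 0.2 rad); each bracket lip up and flat (0.06 rad) on the floor of the tray of its own hand (16 mm, 0.25 rad); everything released and at rest (all of step 1 and all of step 2 and horizontal distance between bracket_left_center and tray_left_seat below 0.016 m and z of bracket_left_center in the frame of tray_left_seat between 0.008 and 0.0155 m and angle between each of bracket_left_center, bracket_right_center's own z axis and vertical below 0.06 rad and angle between the x axis of bracket_left_center and the x axis of tray_left_seat, either way round below 0.25 rad and horizontal distance between bracket_right_center and tray_right_seat below 0.016 m and z of bracket_right_center in the frame of tray_right_seat between 0.008 and 0.0155 m and angle between the x axis of bracket_right_center and the x axis of tray_right_seat, either way round below 0.25 rad and linear speed of each of bracket_left, bracket_right below 0.02 m/s and contact force between the fingers and bracket_left below 0.05 N and contact force between the fingers and bracket_right below 0.05 N); the robot touches nothing.
It fails at once if a bracket is shifted more than 30 mm before the bar is at its rest (distance of any of bracket_left_center, bracket_right_center from where it was at the start of the episode above 0.03 m and horizontal distance between bar_center and rest_top above 0.06 m).
It fails at once if a thing is dropped or flung (moves faster than 0.7 m/s with no finger on it, a fall of about 25 mm) ((linear speed of weight above 0.7 m/s and contact force between the fingers and weight below 0.05 N) or (linear speed of bar above 0.7 m/s and contact force between the fingers and bar below 0.05 N) or (linear speed of bracket_left above 0.7 m/s and contact force between the fingers and bracket_left below 0.05 N) or (linear speed of bracket_right above 0.7 m/s and contact force between the fingers and bracket_right below 0.05 N)).
It fails at once if the bottle or the can is moved more than 20 mm (distance of any of bottle, can from where it was at the start of the episode above 0.02 m).
It also fails if it takes over 125 s, if anything falls off the work surface, if the arm or the gripper's body presses on something with over 40 N, if the wrist force passes 120 N, or if a joint passes its speed limit or range.

## Working session

There is one attempt and no reset: what is moved stays moved. The work goes in short steps, Python scripts to look and compute and a tool call to move; the robot and the scene stay as the last step left them, time stands still between calls to the robot, and variables do not carry over. Pictures are saved under pics/ and viewed, and the job is handed in when it is done.

Besides the shell and the picture viewer there is one more tool, called after "Call:" by a JSON object that holds its "api" and its "payload", one argument or row to a line. jog_arm: Moves the arm, as the interface text tells. Its arguments: {"type":"object","properties":{"motion":{"type":"string"}},"required":["motion"]}

```bash
ls; mkdir -p pics; cat > h.py <<'E'
import numpy as np, cv2
from rig import arm
def snap(name,fn=None):
    p=arm.read_camera(name)
    if fn: cv2.imwrite('pics/'+fn,p['pixels'][:,:,::-1])
    return p
def world(p,mask=None):
    K=np.array(p['intrinsics']);T=np.linalg.inv(np.array(p['world_to_cam']))
    z=p['z_map'].astype(float);v,u=np.mgrid[0:480,0:640]
    P=np.stack([(u-K[0,2])/K[0,0]*z,(v-K[1,2])/K[1,1]*z,z],-1)
    W=P@T[:3,:3].T+T[:3,3]; W[z==0]=np.nan
    return W
def proj(p,X):
    K=np.array(p['intrinsics']);T=np.array(p['world_to_cam'])
    c=T[:3,:3]@np.array(X,float)+T[:3,3]; return (K@c)[:2]/c[2]
E
python3 - <<'E'
from h import *
s=arm.read_state();print(s, arm.tips_ahead)
snap('scene','s0.png');snap('top','t0.png');snap('wrist','w0.png')
E
```

```text
pics
{'t': 0.0, 'joints': array([ 1.09540674e+00,  1.24475635e-01,  1.65165115e+00, -8.44639788e-06,
        1.36750334e+00, -8.26061024e-02]), 'joint_vel': array([-0.00010092,  0.00028321, -0.00036663,  0.00019476, -0.00106668,
        0.00059438]), 'joint_efforts': array([-2.06507917e-03, -4.17565584e+01, -3.59948373e+01,  7.73268146e-02,
        4.88762360e-02, -1.72420987e-04]), 'tool_pos': array([248.71144555, 600.26476524, 403.51923602]), 'orientation': array([ 1.95130773e-01,  9.80776704e-01, -9.80484123e-04, -2.76577215e-04]), 'force': array([-0.43953142,  0.11698732, -0.54127866]), 'wrist_torque': array([0.04354631, 0.01338283, 0.03689797]), 'opening': 1.0010636427052013} 190.1
```

View pics/s0.png

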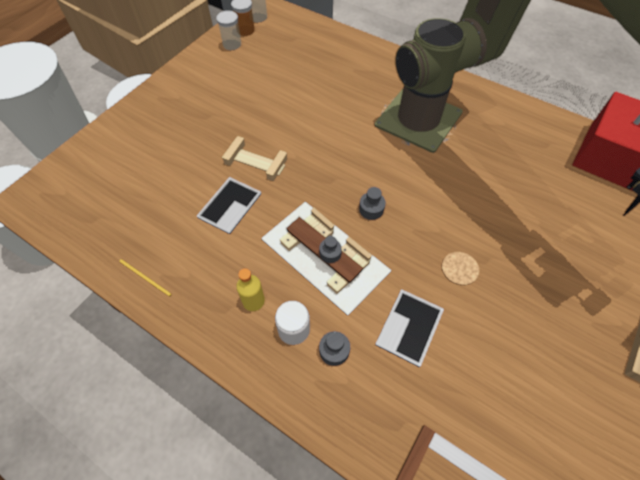

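View pics/t0.png

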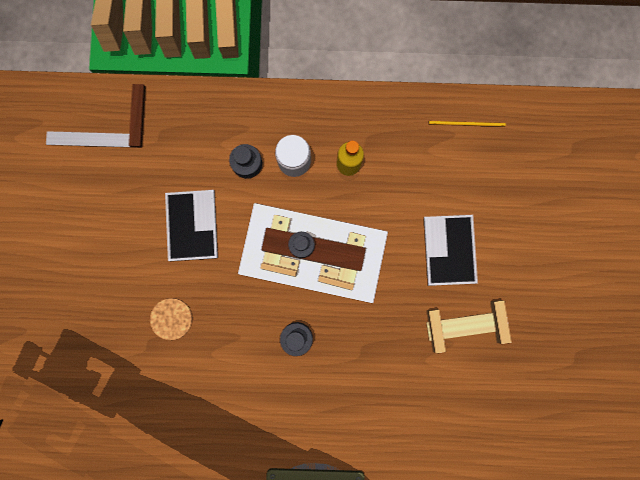

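View pics/w0.png

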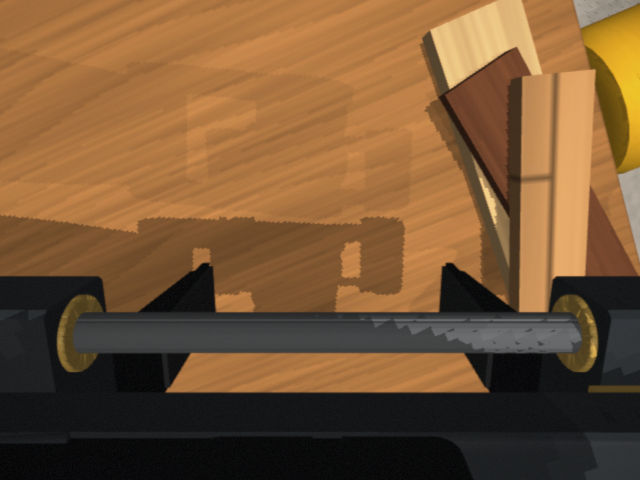

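The wide top view shows weight look-alikes at (301,243) on the bar, (245,160) beyond the stack, and (296,338) in front. The description says the weight stands on the bar, so I expect (301,243). I'll measure the sizes next.

```bash
python3 - <<'E'
from h import *
p=snap('top');W=world(p)
np.set_printoptions(precision=1,suppress=True)
print(p['intrinsics'],np.linalg.inv(np.array(p['world_to_cam'])))
for q in ['weight_knob','bar_center','rest_top','mat','bracket_left_center','tray_left_seat','bracket_right_center','tray_right_seat','bottle','can']:
    for o in arm.outline_of(p,q):
        m=o['pixels'];w=W[m];w=w[~np.isnan(w[:,0])]
        if len(w)==0: continue
        zt=np.percentile(w[:,2],97); t=w[w[:,2]>zt-6]
        r=cv2.minAreaRect(t[:,:2].astype(np.float32))
        print(q,round(o['conf'],2),o['bbox'],'z',np.percentile(w[:,2],[3,50,97]),'toprect',np.round(r[0],1),np.round(r[1],1),round(r[2],1))
im=p['pixels'][130:370,150:520,::-1]
cv2.imwrite('pics/t1.png',cv2.resize(im,None,fx=2,fy=2,interpolation=cv2.INTER_CUBIC))
E
```

```text
[[542.6   0.  320.9]
 [  0.  542.6 240.4]
 [  0.    0.    1. ]] [[   0.    -1.     0.1  482.9]
 [  -1.    -0.    -0.     2. ]
 [   0.    -0.1   -1.  1185.9]
 [   0.     0.     0.     1. ]]
weight_knob 0.88 [279.3, 320.6, 31.8, 35.2] z [33.4 40.1 81.8] toprect [376.4  48.7] [35.6 36.7] 46.7
weight_knob 0.78 [230.2, 145.3, 32.1, 32.8] z [ 4.5 40.  81.2] toprect [755.1 172.1] [36.9 37. ] 34.8
weight_knob 0.56 [287.8, 233.5, 28.5, 21.4] z [ 74.4  79.8 112.5] toprect [572.   43.3] [28.3 28.1] 1.1
rest_top 0.71 [427.6, 300.4, 82.5, 56.2] z [ 2.5 11.1 33.2] toprect [ 412.3 -315.6] [ 89.8 161.1] 9.6
mat 0.66 [150.0, 296.5, 42.5, 42.9] z [1.2 5.4 9.7] toprect [409.1 321.9] [87.7 87.1] 3.4
bracket_left_center 0.89 [316.2, 227.0, 48.5, 64.6] z [ 6.7 30.7 51.9] toprect [535.  -38.6] [75.4 91.6] 77.8
tray_left_seat 0.56 [423.1, 214.8, 54.0, 69.9] z [ 0.3  5.8 13. ] toprect [ 575.6 -279. ] [150.  107.8] 4.3
tray_left_seat 0.49 [288.7, 231.8, 24.4, 22.7] z [ 74.5  79.7 112.5] toprect [572.   43.3] [28.3 28.1] 1.1
bracket_right_center 0.88 [262.0, 219.0, 32.0, 53.9] z [25.3 30.5 52.1] toprect [520.1  90.2] [73.2 11.6] 78.9
bracket_right_center 0.53 [422.7, 218.2, 53.3, 67.7] z [ 0.3  5.7 13. ] toprect [ 575.8 -278.9] [149.7 107.3] 4.7
tray_right_seat 0.55 [167.3, 191.4, 49.1, 68.5] z [-0.3  5.2 12.5] toprect [612.7 287.5] [149.7 107. ] 5.5
bottle 0.8 [336.7, 141.9, 24.9, 33.0] z [ 19.6 101.6 151.7] toprect [759.5 -53.2] [24.  23.6] 85.8
can 0.86 [273.6, 134.1, 35.2, 42.9] z [ 1.  88.5 93.2] toprect [763.8  67.6] [65.9 65.3] 67.7
```

View pics/t1.png

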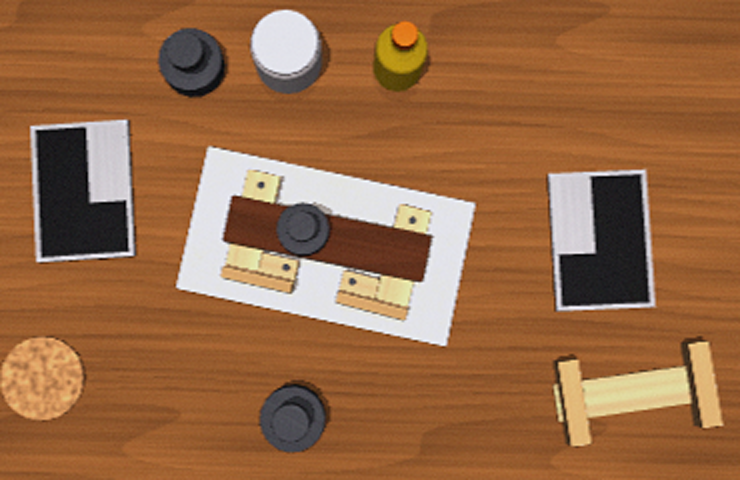

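Measured knob tops: the weight on the bar at (301,243) is about 28 mm across, matching the 30 mm given. The two loose ones are about 36 mm. The one on the bar is both the smallest and the one described, so I'm choosing it. Next I'll work out the exact poses of the bar, brackets, trays and rest.

```bash
cat > meas.py <<'E'
from h import *
np.set_printoptions(precision=1,suppress=True)
def rect(w):
    w=w.astype(np.float32); (c,s,a)=cv2.minAreaRect(w[:,:2])
    b=cv2.boxPoints((c,s,a)); e1=b[1]-b[0];e2=b[2]-b[1]
    if np.linalg.norm(e1)<np.linalg.norm(e2): e1,e2=e2,e1
    ang=np.degrees(np.arctan2(e1[1],e1[0]))%180   # long axis direction
    return np.array(c),np.linalg.norm(e1),np.linalg.norm(e2),ang
def roi(W,x0,x1,y0,y1,z0,z1):
    return (W[...,0]>x0)&(W[...,0]<x1)&(W[...,1]>y0)&(W[...,1]<y1)&(W[...,2]>z0)&(W[...,2]<z1)
def clean(m):
    n,l,st,_=cv2.connectedComponentsWithStats(m.astype(np.uint8)); 
    return l==1+np.argmax(st[1:,4])
E
python3 - <<'E'
from meas import *
for cam in ['top','scene']:
    p=snap(cam);W=world(p)
    rgb=p['pixels'].astype(int)
    dark=rgb.sum(-1)<260
    red=(rgb[...,0]>rgb[...,1]*1.35)&(rgb.sum(-1)<300)
    def rep(n,m):
        try:
            m=clean(m);w=W[m];print(cam,n,*rect(w),'z',np.median(w[:,2]),len(w))
        except Exception as e: print(cam,n,e)
    rep('bar',roi(W,480,660,-120,150,42,57)&red)
    rep('lipR',roi(W,480,560,40,150,43,58)&~red)
    rep('lipL',roi(W,440,540,-120,20,43,58)&~red)
    rep('board',roi(W,440,680,-160,200,3.5,70))
    rep('knob',roi(W,540,600,10,80,104,120))
    rep('trayL',roi(W,480,680,-370,-200,3,20))
    rep('trayR',roi(W,520,720,200,370,3,20))
    rep('mat',roi(W,350,470,260,390,3,20))
    rep('rest1',roi(W,330,490,-320,-200,24,40))
    rep('rest2',roi(W,330,490,-440,-320,24,40))
E
```

```text
top bar OpenCV(4.12.0) /io/opencv/modules/imgproc/src/convhull.cpp:143: error: (-215:Assertion failed) total >= 0 && (depth == CV_32F || depth == CV_32S) in function 'convexHull'

top lipR OpenCV(4.12.0) /io/opencv/modules/imgproc/src/convhull.cpp:143: error: (-215:Assertion failed) total >= 0 && (depth == CV_32F || depth == CV_32S) in function 'convexHull'

top lipL OpenCV(4.12.0) /io/opencv/modules/imgproc/src/convhull.cpp:143: error: (-215:Assertion failed) total >= 0 && (depth == CV_32F || depth == CV_32S) in function 'convexHull'

top board OpenCV(4.12.0) /io/opencv/modules/imgproc/src/convhull.cpp:143: error: (-215:Assertion failed) total >= 0 && (depth == CV_32F || depth == CV_32S) in function 'convexHull'

top knob OpenCV(4.12.0) /io/opencv/modules/imgproc/src/convhull.cpp:143: error: (-215:Assertion failed) total >= 0 && (depth == CV_32F || depth == CV_32S) in function 'convexHull'

top trayL OpenCV(4.12.0) /io/opencv/modules/imgproc/src/convhull.cpp:143: error: (-215:Assertion failed) total >= 0 && (depth == CV_32F || depth == CV_32S) in function 'convexHull'

top trayR Ope
[... 1844 characters left out ...]
pencv/modules/imgproc/src/convhull.cpp:143: error: (-215:Assertion failed) total >= 0 && (depth == CV_32F || depth == CV_32S) in function 'convexHull'

scene mat OpenCV(4.12.0) /io/opencv/modules/imgproc/src/convhull.cpp:143: error: (-215:Assertion failed) total >= 0 && (depth == CV_32F || depth == CV_32S) in function 'convexHull'

scene rest1 OpenCV(4.12.0) /io/opencv/modules/imgproc/src/convhull.cpp:143: error: (-215:Assertion failed) total >= 0 && (depth == CV_32F || depth == CV_32S) in function 'convexHull'

scene rest2 OpenCV(4.12.0) /io/opencv/modules/imgproc/src/convhull.cpp:143: error: (-215:Assertion failed) total >= 0 && (depth == CV_32F || depth == CV_32S) in function 'convexHull'
```

Bug: I slice a float32 view that isn't contiguous. I'll copy it first.

```bash
sed -i 's/w=w.astype(np.float32); (c/w=np.ascontiguousarray(w[:,:2],dtype=np.float32); (c/; s/minAreaRect(w\[:,:2\])/minAreaRect(w)/' meas.py
cat > all.py <<'E'
from meas import *
for cam in ['top','scene']:
    p=snap(cam);W=world(p)
    rgb=p['pixels'].astype(int)
    red=(rgb[...,0]>rgb[...,1]*1.35)&(rgb.sum(-1)<300)
    def rep(n,m):
        try:
            m=clean(m);w=W[m];print(cam,n,*[np.round(a,1) for a in rect(w)],'z',np.round(np.median(w[:,2]),1),len(w))
        except Exception as e: print(cam,n,str(e)[:60])
    rep('bar',roi(W,480,660,-120,150,42,57)&red)
    rep('lipR',roi(W,480,560,40,150,43,58)&~red)
    rep('lipL',roi(W,440,540,-120,20,43,58)&~red)
    rep('board',roi(W,440,680,-160,200,3.5,70))
    rep('knob',roi(W,540,600,10,80,104,120))
    rep('trayL',roi(W,480,680,-370,-200,3,20))
    rep('trayR',roi(W,520,720,200,370,3,20))
    rep('mat',roi(W,350,470,260,390,3,20))
    rep('rest1',roi(W,330,490,-320,-200,24,40))
    rep('rest2',roi(W,330,490,-440,-320,24,40))
E
python3 all.py
```

```text
top bar [557.6 -28.6] 119.7 49.6 79.9 z 47.9 1221
top lipR [520.1  91.2] 76.0 11.9 78.6 z 49.4 210
top lipL [496.2 -30.2] 75.5 11.9 77.1 z 49.6 210
top board [561.3  20.7] 303.4 164.3 79.3 z 8.7 8614
top knob [572.   43.3] 28.0 27.9 1.7 z 109.5 178
top trayL [ 577.5 -280.2] 162.2 115.8 2.1 z 7.0 2759
top trayR [611.2 288.4] 160.5 112.0 4.8 z 6.9 2510
top mat [409.2 321. ] 92.4 87.9 91.7 z 5.7 1184
top rest1 [ 400.9 -247.6] 89.9 22.4 10.0 z 30.0 460
top rest2 [ 424.2 -385.8] 90.0 25.1 10.4 z 30.0 474
scene bar [560.4 -26.9] 115.6 48.9 79.5 z 47.5 629
scene lipR [522.1  91.6] 75.4 14.1 78.0 z 49.5 162
scene lipL [497.9 -30.1] 76.7 13.2 77.2 z 48.9 145
scene board [561.9  20.2] 302.4 164.3 80.2 z 9.2 5831
scene knob [574.5  43.2] 28.6 27.7 33.0 z 109.1 127
scene trayL [ 575.5 -281.6] 157.1 115.7 2.1 z 6.7 1464
scene trayR [611.9 287.5] 158.5 106.7 5.6 z 6.6 2362
scene mat [410.3 321.8] 89.5 88.5 164.7 z 5.9 870
scene rest1 [ 401.3 -247.2] 93.3 23.4 9.8 z 29.2 214
scene rest2 [ 427.4 -385.2] 90.2 23.5 9.3 z 29.1 202
```

```bash
cat > plan.py <<'E'
import sys
from h import *
from scipy.spatial.transform import Rotation as Ro
np.set_printoptions(precision=4,suppress=True)
def delta(x,y,zg,yaw=None):
    s=arm.read_state();R0=Ro.from_quat(s['orientation']);p=s['tool_pos']
    M0=R0.as_matrix()
    if yaw is None: yaw=np.degrees(np.arctan2(M0[1,1],M0[0,1]))
    c,n=np.cos(np.radians(yaw)),np.sin(np.radians(yaw))
    R=Ro.from_matrix(np.array([[-n,c,0],[c,n,0],[0,0,-1.]]))
    d=M0.T@(np.array([x,y,zg+171])-p)/1000
    rv=(R0.inv()*R).as_rotvec()
    n=max(np.linalg.norm(d)/.0417,np.degrees(np.linalg.norm(rv))/7.16)
    print('t',round(s['t'],1),'grasp now',np.round(p-[0,0,171],1),'yaw now',round(np.degrees(np.arctan2(M0[1,1],M0[0,1])),1),'tilt',np.round(M0[:2,2],4),'open',round(95.1*s['opening'],1),'F',np.round(s['force'],1),'j',np.round(s['joints'],2))
    print('shift',d,'rot',rv,'rows',round(n,1))
if __name__=='__main__':
    a=[None if v=='-' else float(v) for v in sys.argv[1:]]
    delta(*a)
E
python3 plan.py 573 43.3 165 -
```

```text
t 0.9 grasp now [248.8 600.5 233.8] yaw now 67.5 tilt [ 0. -0.] open 95.3 F [ 0.1 -0.5  0.4] j [ 1.1   0.12  1.65 -0.    1.37 -0.08]
shift [-0.5127 -0.3907  0.0688] rot [ 0.  0. -0.] rows 15.5
```

Call:
{"api": "jog_arm", "payload": {
  "motion": "-0.5127 -0.3907 0.0688 0 0 0 0.095;-0.5127 -0.3907 0.0688 0 0 0 0.095;-0.5127 -0.3907 0.0688 0 0 0 0.095;-0.5127 -0.3907 0.0688 0 0 0 0.095;-0.5127 -0.3907 0.0688 0 0 0 0.095;-0.5127 -0.3907 0.0688 0 0 0 0.095;-0.5127 -0.3907 0.0688 0 0 0 0.095;-0.5127 -0.3907 0.0688 0 0 0 0.095;-0.5127 -0.3907 0.0688 0 0 0 0.095;-0.5127 -0.3907 0.0688 0 0 0 0.095;-0.5127 -0.3907 0.0688 0 0 0 0.095;-0.5127 -0.3907 0.0688 0 0 0 0.095;-0.5127 -0.3907 0.0688 0 0 0 0.095;-0.5127 -0.3907 0.0688 0 0 0 0.095;-0.5127 -0.3907 0.0688 0 0 0 0.095;-0.5127 -0.3907 0.0688 0 0 0 0.095;-0.5127 -0.3907 0.0688 0 0 0 0.095;-0.5127 -0.3907 0.0688 0 0 0 0.095;-0.5127 -0.3907 0.0688 0 0 0 0.095;-0.5127 -0.3907 0.0688 0 0 0 0.095"
}}

```text
t: 2.57
tool_pos: [572.5, 44.4, 336.1]
orientation: [0.194, 0.981, 0.0, 0.0]
force: [0.5, 0.1, -0.4]
opening: 1.003
```

```bash
python3 plan.py 573 43.3 102 -; python3 -c "
from h import *
snap('wrist','w1.png')"
```

```text
t 2.6 grasp now [572.5  44.4 165.1] yaw now 67.6 tilt [0.0001 0.0003] open 95.4 F [ 0.5  0.1 -0.4] j [-0.02  0.01  1.89  0.    1.24 -1.2 ]
shift [-0.0009 -0.0008  0.0631] rot [ 0.0003 -0.      0.    ] rows 1.5
```

View pics/w1.png

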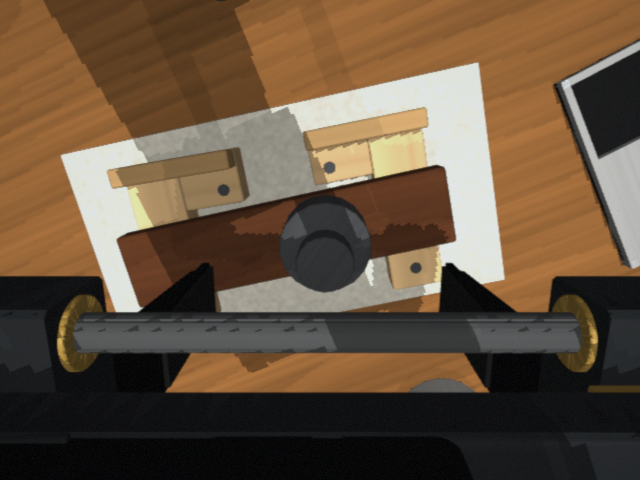

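The wrist view shows the knob at about (325,260). The fingertips are at u = 212 and 442, so it's centred. I'll descend and grip.

Call:
{"api": "jog_arm", "payload": {
  "motion": "0 0 0.02 0 0 0 0.095;-0.0009 -0.0008 0.04 0 0 0 0.095;-0.0009 -0.0008 0.055 0 0 0 0.095;-0.0009 -0.0008 0.0625 0 0 0 0.095;-0.0009 -0.0008 0.0625 0 0 0 0.095;-0.0009 -0.0008 0.0625 0 0 0 0.095;-0.0009 -0.0008 0.0625 0 0 0 0.0;-0.0009 -0.0008 0.0625 0 0 0 0.0;-0.0009 -0.0008 0.0625 0 0 0 0.0;-0.0009 -0.0008 0.0625 0 0 0 0.0;-0.0009 -0.0008 0.0625 0 0 0 0.0;-0.0009 -0.0008 0.0625 0 0 0 0.0;-0.0009 -0.0008 0.0625 0 0 0 0.0;-0.0009 -0.0008 0.0625 0 0 0 0.0;-0.0009 -0.0008 0.0625 0 0 0 0.0;-0.0009 -0.0008 0.0625 0 0 0 0.0"
}}

```text
t: 3.95
tool_pos: [573.4, 42.2, 273.4]
orientation: [0.195, 0.981, -0.0, -0.0]
force: [0.7, -0.3, -0.0]
opening: 0.356
```

```bash
python3 plan.py 410 321.8 140 -
```

```text
t 4.0 grasp now [573.4  42.2 102.4] yaw now 67.5 tilt [-0.0001 -0.    ] open 33.8 F [ 0.7 -0.3 -0. ] j [-0.02  0.08  1.93 -0.    1.13 -1.2 ]
shift [ 0.258   0.1958 -0.0376] rot [-0.0001 -0.0001 -0.    ] rows 7.8
```

Call:
{"api": "jog_arm", "payload": {
  "motion": "0 0 0 0 0 0 0;0 0 0 0 0 0 0;0 0 0 0 0 0 0;0 0 0 0 0 0 0;0 0 -0.004 0 0 0 0;0 0 -0.008 0 0 0 0;0 0 -0.008 0 0 0 0;0 0 -0.008 0 0 0 0"
}}

```text
t: 4.62
tool_pos: [573.3, 42.1, 281.3]
orientation: [0.195, 0.981, -0.0, -0.0]
force: [-0.4, 1.0, -5.1]
opening: 0.308
```

```bash
python3 plan.py 409.8 321.8 140 -
```

```text
t 4.6 grasp now [573.3  42.1 110.3] yaw now 67.5 tilt [-0.0005 -0.0002] open 29.3 F [-0.4  1.  -5.1] j [-0.02  0.07  1.93 -0.    1.15 -1.2 ]
shift [ 0.2581  0.1958 -0.0297] rot [-0.0004 -0.0004 -0.    ] rows 7.8
```

Call:
{"api": "jog_arm", "payload": {
  "motion": "0 0 -0.015 0 0 0 0;0 0 -0.030 0 0 0 0;0.01 0.008 -0.030 0 0 0 0;0.03 0.023 -0.030 0 0 0 0;0.055 0.042 -0.030 0 0 0 0;0.08 0.061 -0.030 0 0 0 0;0.105 0.08 -0.030 0 0 0 0;0.13 0.099 -0.030 0 0 0 0;0.155 0.118 -0.030 0 0 0 0;0.18 0.137 -0.030 0 0 0 0;0.205 0.156 -0.030 0 0 0 0;0.23 0.175 -0.030 0 0 0 0;0.25 0.19 -0.030 0 0 0 0;0.258 0.1958 -0.030 0 0 0 0;0.258 0.1958 -0.030 0 0 0 0;0.258 0.1958 -0.030 0 0 0 0"
}}

```text
t: 5.95
tool_pos: [409.4, 322.0, 310.8]
orientation: [0.194, 0.981, -0.001, -0.0]
force: [0.6, 1.0, -4.1]
opening: 0.306
```

```bash
python3 plan.py 409.8 321.8 61 -;python3 -c "
from h import *
snap('wrist','w2.png')"
```

```text
t 6.0 grasp now [409.4 322.  139.8] yaw now 67.6 tilt [-0.0005 -0.0012] open 29.1 F [ 0.6  1.  -4.1] j [ 0.56 -0.08  2.02 -0.    1.2  -0.62]
shift [-0.0004  0.0001  0.0788] rot [-0.0013 -0.     -0.    ] rows 1.9
```

View pics/w2.png

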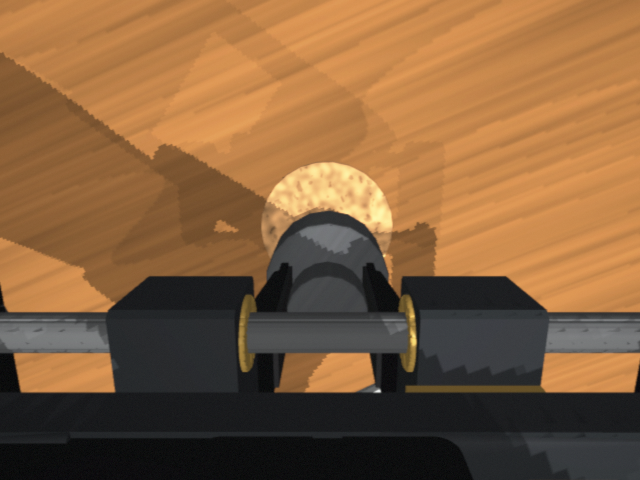

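The weight is held upright, with its foot at about (328,250) and the mat at about (327,220) behind it. That's perspective, as the weight is 80 mm above the mat. Lowering.

Call:
{"api": "jog_arm", "payload": {
  "motion": "0 0 0.025 0 0 0 0;0 0 0.045 0 0 0 0;0 0 0.060 0 0 0 0;0 0 0.068 0 0 0 0;0 0 0.073 0 0 0 0;0 0 0.076 0 0 0 0;0 0 0.078 0 0 0 0;0 0 0.079 0 0 0 0;0 0 0.079 0 0 0 0"
}}

```text
t: 6.75
tool_pos: [410.4, 322.0, 233.2]
orientation: [0.195, 0.981, 0.0, 0.0]
force: [0.3, -0.1, -5.0]
opening: 0.308
```

Call:
{"api": "jog_arm", "payload": {
  "motion": "0 0 0.001 0 0 0 0;0 0 0.002 0 0 0 0;0 0 0.002 0 0 0 0;0 0 0.002 0 0 0 0"
}}

```text
t: 7.08
tool_pos: [410.4, 322.2, 231.4]
orientation: [0.195, 0.981, 0.001, 0.001]
force: [-0.7, 0.3, -0.0]
opening: 0.309
```

Contact: the load has gone to 0 N, at the expected height. Releasing.

Call:
{"api": "jog_arm", "payload": {
  "motion": "0 0 0 0 0 0 0.045;0 0 0 0 0 0 0.06;0 0 0 0 0 0 0.07;0 0 0 0 0 0 0.08;0 0 0 0 0 0 0.08;0 0 0 0 0 0 0.09;0 0 0 0 0 0 0.095;0 0 0 0 0 0 0.095;0 0 0 0 0 0 0.095;0 0 -0.02 0 0 0 0.095;0 0 -0.05 0 0 0 0.095;0 0 -0.08 0 0 0 0.095;0 0 -0.12 0 0 0 0.095;0 0 -0.12 0 0 0 0.095;0 0 -0.12 0 0 0 0.095"
}}

```text
t: 8.33
tool_pos: [410.8, 322.3, 354.0]
orientation: [0.195, 0.981, 0.002, 0.002]
force: [-0.1, 0.0, 0.3]
opening: 0.997
```

```bash
cat >> all.py <<'E'
    rep('wfoot',roi(W,350,470,260,390,20,90))
    rep('wknob',roi(W,350,470,260,390,60,90))
E
python3 all.py; python3 plan.py 555 20 140 -10; python3 -c "
from h import *
snap('top','t2.png')"
```

```text
top bar [565.5  17.6] 213.5 49.9 80.1 z 47.8 2352
top lipR [520.1  91.2] 75.9 11.9 78.7 z 49.7 208
top lipL [496.1 -30.1] 75.5 11.9 77.1 z 49.9 211
top board [561.4  19.5] 306.0 167.1 79.8 z 9.2 9152
top knob attempt to get argmax of an empty sequence
top trayL [ 574.5 -279.3] 162.4 116.4 6.2 z 7.0 2782
top trayR [614.2 288.4] 152.9 112.5 5.3 z 6.8 2543
top mat [420.6 314. ] 88.6 61.0 58.8 z 5.9 449
top rest1 [ 400.8 -247.4] 89.8 23.2 10.2 z 30.1 458
top rest2 [ 424.1 -385.1] 90.3 24.2 9.1 z 29.8 480
top wfoot [420.3 318.9] 53.8 31.5 71.5 z 37.2 308
top wknob [416.9 322.2] 26.2 14.6 98.5 z 66.9 75
scene bar [569.1  20.5] 212.6 49.5 79.6 z 47.5 1450
scene lipR [522.   91.3] 75.9 13.5 78.7 z 49.1 165
scene lipL [498.4 -30.2] 75.7 14.1 77.6 z 49.2 142
scene board [563.8  19.4] 301.2 162.9 79.5 z 13.1 6232
scene knob attempt to get argmax of an empty sequence
scene trayL [ 576.5 -281.6] 159.4 114.5 4.7 z 6.9 1452
scene trayR [613.2 286.2] 156.1 108.9 6.0 z 6.6 2356
scene mat [411. 322.] 89.6 88.5 3.1 z 6.1 490
scene rest1 [ 403.3 -247.3] 93.1 24.0 9.9 z 29.2 215
scene rest2 [ 426.2 -385.3] 90.8 24.3 9.1 z 29.2 204
scene wfoot [415.1 322.5] 52.1 47.9 81.8 z 37.2 450
scene wknob [412.1 322.1] 29.6 29.4 48.6 z 67.1 131
t 8.4 grasp now [409.8 321.7 178.7] yaw now 67.5 tilt [-0.0009 -0.0006] open 94.9 F [ 0.1 -0.3  0.2] j [ 0.56 -0.12  1.99 -0.    1.27 -0.62]
shift [-0.2496 -0.2231  0.0387] rot [-0.0011  0.0001  1.3526] rows 10.8
```

View pics/t2.png

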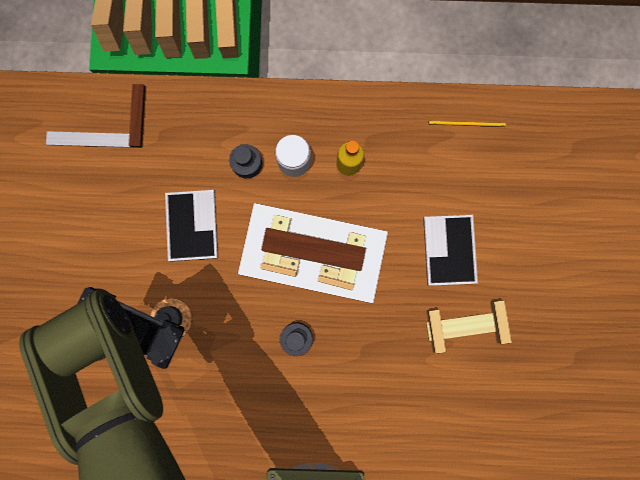

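The knob is at about (411.5,322) and the mat at (410.5,322), so the weight is placed within 2 mm. The bar centre is at (567,18.5) with its long axis at 80°. The gap between the brackets (47 mm) is aligned with the middle of the bar. Moving over it.

```bash
python3 plan.py 567 18.5 110 -10
```

```text
t 8.5 grasp now [409.6 321.6 177.7] yaw now 67.5 tilt [-0.0024 -0.0015] open 95.0 F [ 0.6 -0.1 -0.4] j [ 0.56 -0.12  1.99 -0.    1.27 -0.62]
shift [-0.2615 -0.2196  0.0678] rot [-0.0031  0.0002  1.3525] rows 10.8
```

Call:
{"api": "jog_arm", "payload": {
  "motion": "-0.2615 -0.2196 0.0678 0 0 1.3525 0.095;-0.2615 -0.2196 0.0678 0 0 1.3525 0.095;-0.2615 -0.2196 0.0678 0 0 1.3525 0.095;-0.2615 -0.2196 0.0678 0 0 1.3525 0.095;-0.2615 -0.2196 0.0678 0 0 1.3525 0.095;-0.2615 -0.2196 0.0678 0 0 1.3525 0.095;-0.2615 -0.2196 0.0678 0 0 1.3525 0.095;-0.2615 -0.2196 0.0678 0 0 1.3525 0.095;-0.2615 -0.2196 0.0678 0 0 1.3525 0.095;-0.2615 -0.2196 0.0678 0 0 1.3525 0.095;-0.2615 -0.2196 0.0678 0 0 1.3525 0.095;-0.2615 -0.2196 0.0678 0 0 1.3525 0.095;-0.2615 -0.2196 0.0678 0 0 1.3525 0.095;-0.2615 -0.2196 0.0678 0 0 1.3525 0.095;-0.2615 -0.2196 0.0678 0 0 1.3525 0.095;-0.2615 -0.2196 0.0678 0 0 1.3525 0.095"
}}

```text
t: 9.82
tool_pos: [567.4, 19.2, 282.5]
orientation: [0.766, 0.643, -0.0, -0.0]
force: [-1.0, 0.9, -0.0]
opening: 1.001
```

```bash
python3 plan.py 567 18.5 40 -10;python3 -c "
from h import *
snap('wrist','w3.png')"
```

```text
t 9.8 grasp now [567.4  19.2 111.5] yaw now -9.9 tilt [-0.0003 -0.    ] open 95.2 F [-1.   0.9 -0. ] j [-0.06  0.05  1.94 -0.    1.15  0.11]
shift [-0.0008 -0.0003  0.0715] rot [-0.0003  0.0001  0.0016] rows 1.7
```

View pics/w3.png

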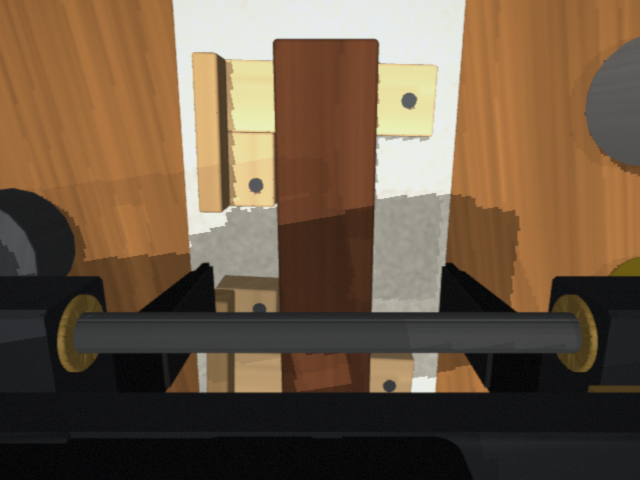

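```bash
python3 -c "
from h import *
p=snap('wrist');W=world(p)
d=np.array([np.cos(np.radians(80)),np.sin(np.radians(80))])
for k in(-10,0,10):
  for o in (-58,-30,30,58):
    x=567+d[0]*k+np.cos(np.radians(-10))*o; y=18.5+d[1]*k+np.sin(np.radians(-10))*o
    print(k,o,proj(p,[x,y,20]).round(),proj(p,[x,y,35]).round())
for uv in [(240,207),(240,285),(212,210),(222,280)]: print(uv,W[uv[1],uv[0]])
"
```

```text
-10 -58 [227. 260.] [221. 268.]
-10 -30 [274. 260.] [271. 268.]
-10 30 [376. 260.] [379. 268.]
-10 58 [423. 260.] [429. 268.]
0 -58 [226. 244.] [220. 251.]
0 -30 [274. 244.] [271. 251.]
0 30 [376. 244.] [379. 251.]
0 58 [424. 244.] [430. 251.]
10 -58 [225. 227.] [219. 233.]
10 -30 [273. 227.] [270. 233.]
10 30 [377. 227.] [380. 233.]
10 58 [425. 227.] [431. 233.]
(240, 207) [519.17807758  46.24213293   4.8302848 ]
(240, 285) [513.17487641   3.13900291  23.18806498]
(212, 210) [515.39640615  53.56768563  49.70032717]
(222, 280) [501.67358519   6.31706751  17.71677068]
```

The fingers will go down at image rows 227–268. The gap runs from 210 to 278, so both sides are clear. Descending.

Call:
{"api": "jog_arm", "payload": {
  "motion": "0 0 0.025 0 0 0 0.095;0 0 0.045 0 0 0 0.095;-0.0005 0 0.060 0 0 0 0.095;-0.0005 0 0.069 0 0 0 0.095;-0.0005 0 0.071 0 0 0 0.095;-0.0005 0 0.071 0 0 0 0.0;-0.0005 0 0.071 0 0 0 0.0;-0.0005 0 0.071 0 0 0 0.0;-0.0005 0 0.071 0 0 0 0.0;-0.0005 0 0.071 0 0 0 0.0;-0.0005 0 0.071 0 0 0 0.0;-0.0005 0 0.071 0 0 0 0.0;-0.0005 0 0.071 0 0 0 0.0;-0.0005 0 0.071 0 0 0 0.0;-0.0005 0 0.071 0 0 0 0.0;-0.0005 0 0.071 0 0 0 0.0"
}}

```text
t: 11.25
tool_pos: [567.5, 18.4, 211.9]
orientation: [0.766, 0.643, -0.0, -0.0]
force: [-1.0, -0.1, 3.0]
opening: 0.523
```

Call:
{"api": "jog_arm", "payload": {
  "motion": "0 0 0 0 0 0 0;0 0 -0.003 0 0 0 0;0 0 -0.006 0 0 0 0;0 0 -0.010 0 0 0 0;0 0 -0.015 0 0 0 0;0 0 -0.020 0 0 0 0;0 0 -0.030 0 0 0 0;0 0 -0.045 0 0 0 0;0 0 -0.060 0 0 0 0;0 0 -0.060 0 0 0 0;0 0 -0.060 0 0 0 0"
}}

```text
t: 12.17
tool_pos: [568.0, 18.4, 273.3]
orientation: [0.766, 0.643, 0.001, 0.001]
force: [0.5, 0.2, -1.8]
opening: 0.525
```

```bash
python3 plan.py 413.5 -316.5 80 10;python3 -c "
from h import *
snap('scene','s4.png')"; python3 all.py | grep -E "lip|rest|bar"
```

```text
t 12.2 grasp now [568.   18.4 102.3] yaw now -10.0 tilt [ 0.0033 -0.0002] open 49.9 F [ 0.5  0.2 -1.8] j [-0.06  0.06  1.95  0.    1.13  0.11]
shift [-0.3566 -0.0941  0.0219] rot [ 0.0033  0.0002 -0.349 ] rows 8.9
top bar [501.8  -6. ] 10.4 6.3 1.7 z 50.1 10
top lipR [517.3  76.8] 19.6 11.7 77.9 z 50.0 49
top lipL [489.8 -58.8] 16.9 11.7 77.5 z 50.7 45
top rest1 [ 400.8 -247.4] 89.5 23.5 9.3 z 29.7 458
top rest2 [ 424.2 -385.4] 89.5 23.6 9.4 z 29.8 474
scene bar attempt to get argmax of an empty sequence
scene lipR [522.   91.7] 76.2 13.2 77.5 z 49.3 143
scene lipL attempt to get argmax of an empty sequence
scene rest1 [ 402.2 -246.9] 91.1 23.8 9.3 z 29.1 212
scene rest2 [ 426.7 -384.6] 90.9 25.9 10.5 z 29.4 205
```

View pics/s4.png

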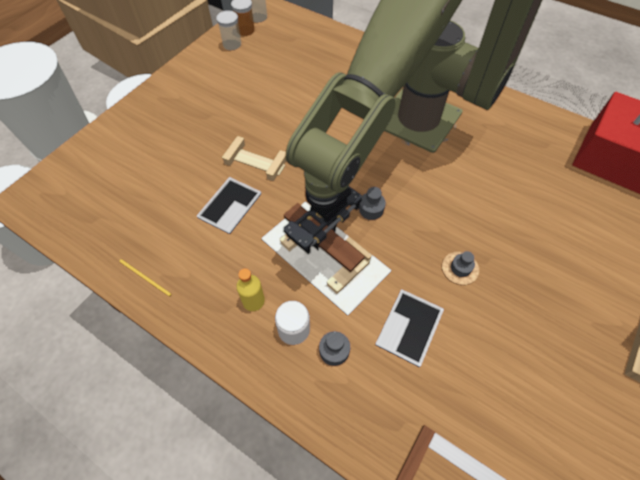

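```bash
python3 plan.py 413.5 -316.2 120 9.6
```

```text
t 12.3 grasp now [567.   18.4  99.7] yaw now -10.0 tilt [-0.0017  0.0001] open 49.6 F [ 0.5  0.9 -1.2] j [-0.06  0.07  1.95 -0.    1.13  0.11]
shift [-0.3562 -0.0932 -0.0201] rot [-0.0017 -0.0001 -0.342 ] rows 8.8
```

Call:
{"api": "jog_arm", "payload": {
  "motion": "0 0 -0.02 0 0 0 0;-0.015 -0.004 -0.02 0 0 -0.01 0;-0.04 -0.01 -0.02 0 0 -0.03 0;-0.07 -0.018 -0.02 0 0 -0.06 0;-0.1 -0.026 -0.02 0 0 -0.09 0;-0.13 -0.034 -0.02 0 0 -0.12 0;-0.16 -0.042 -0.02 0 0 -0.15 0;-0.19 -0.05 -0.02 0 0 -0.18 0;-0.22 -0.058 -0.02 0 0 -0.21 0;-0.25 -0.066 -0.02 0 0 -0.24 0;-0.28 -0.074 -0.02 0 0 -0.27 0;-0.31 -0.082 -0.02 0 0 -0.30 0;-0.335 -0.088 -0.02 0 0 -0.325 0;-0.35 -0.092 -0.02 0 0 -0.338 0;-0.3562 -0.0935 -0.02 0 0 -0.342 0;-0.3562 -0.0935 -0.02 0 0 -0.342 0;-0.3562 -0.0935 -0.02 0 0 -0.342 0"
}}

```text
t: 13.73
tool_pos: [413.5, -315.8, 290.9]
orientation: [0.646, 0.764, 0.0, -0.001]
force: [0.9, 0.3, -1.5]
opening: 0.524
```

```bash
python3 plan.py 413.5 -316.2 43 9.6;python3 -c "
from h import *
snap('wrist','w5.png')"
```

```text
t 13.7 grasp now [ 413.5 -315.8  119.9] yaw now 9.6 tilt [-0.0008  0.0014] open 49.8 F [ 0.9  0.3 -1.5] j [-0.76 -0.06  2.04  0.    1.17 -0.92]
shift [-0.0005 -0.0001  0.0769] rot [-0.0005 -0.0015 -0.0007] rows 1.8
```

View pics/w5.png

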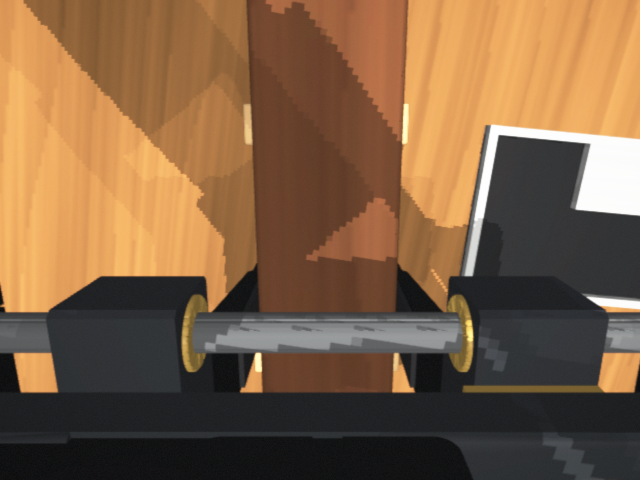

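The bar covers the rest symmetrically: the bearer ends peek out equally at (248,123) and (405,123). Lowering.

Call:
{"api": "jog_arm", "payload": {
  "motion": "0 0 0.020 0 0 0 0;0 0 0.040 0 0 0 0;0 0 0.058 0 0 0 0;0 0 0.068 0 0 0 0;0 0 0.073 0 0 0 0;0 0 0.075 0 0 0 0;0 0 0.0765 0 0 0 0;0 0 0.0765 0 0 0 0;0 0 0.0765 0 0 0 0"
}}

```text
t: 14.53
tool_pos: [414.0, -316.5, 216.2]
orientation: [0.645, 0.764, -0.0, 0.001]
force: [-0.8, -1.1, -1.0]
opening: 0.524
```

Call:
{"api": "jog_arm", "payload": {
  "motion": "0 0 0.001 0 0 0 0;0 0 0.002 0 0 0 0;0 0 0.002 0 0 0 0;0 0 0.002 0 0 0 0"
}}

```text
t: 14.87
tool_pos: [413.5, -316.2, 213.3]
orientation: [0.646, 0.764, 0.0, 0.0]
force: [-0.7, 0.4, -1.6]
opening: 0.525
```

Call:
{"api": "jog_arm", "payload": {
  "motion": "0 0 0.0005 0 0 0 0;0 0 0.001 0 0 0 0;0 0 0.0015 0 0 0 0;0 0 0.0015 0 0 0 0;0 0 0.0015 0 0 0 0"
}}

```text
t: 15.28
tool_pos: [413.6, -316.2, 211.9]
orientation: [0.645, 0.764, -0.0, -0.0]
force: [-1.1, 0.6, 1.8]
opening: 0.524
```

Force flipped from -1.6 to +1.8 N, so the bar is seated. Releasing.

Call:
{"api": "jog_arm", "payload": {
  "motion": "0 0 0 0 0 0 0.055;0 0 0 0 0 0 0.06;0 0 0 0 0 0 0.07;0 0 0 0 0 0 0.08;0 0 0 0 0 0 0.09;0 0 0 0 0 0 0.09;0 0 0 0 0 0 0.095;0 0 0 0 0 0 0.095;0 0 -0.02 0 0 0 0.095;0 0 -0.05 0 0 0 0.095;0 0 -0.08 0 0 0 0.095;0 0 -0.11 0 0 0 0.095;0 0 -0.11 0 0 0 0.095;0 0 -0.11 0 0 0 0.095"
}}

```text
t: 16.45
tool_pos: [414.1, -316.7, 324.3]
orientation: [0.645, 0.764, -0.0, 0.003]
force: [0.2, -0.1, -0.4]
opening: 1.003
```

```bash
cat >> all.py <<'E'
    rep('barrest',roi(W,330,490,-460,-200,38,60)&red)
E
python3 all.py |grep -vE "empty|mat|wfoot"; python3 plan.py 555 -56 120 76;python3 -c "
from h import *
snap('top','t6.png')"
```

```text
top lipR [520.1  91.2] 75.3 12.0 78.7 z 49.4 209
top lipL [496.1 -30.2] 75.7 12.0 77.1 z 49.8 209
top board [561.   21.2] 307.6 166.6 79.1 z 7.3 8857
top trayL [ 575.4 -281.3] 154.9 116.4 5.6 z 7.0 2732
top trayR [612.5 287.8] 156.9 112.1 6.9 z 6.8 2535
top rest1 [ 435.4 -241.2] 22.7 19.3 100.1 z 30.0 103
top rest2 [ 453.8 -381.1] 24.4 9.4 100.3 z 29.7 55
top wknob [409.4 321.9] 28.7 27.4 2.8 z 67.4 180
top barrest [ 405.9 -273.4] 130.7 50.7 99.7 z 47.9 1537
scene lipR [522.1  91.5] 75.6 14.5 79.8 z 49.0 162
scene lipL [498.2 -30.8] 79.1 14.2 79.7 z 49.2 142
scene board [562.5  20.8] 302.8 163.6 79.2 z 7.3 6087
scene trayL [ 575.5 -281.5] 156.2 113.5 4.5 z 7.0 1409
scene trayR [612.8 286.7] 155.4 109.8 5.6 z 6.6 2346
scene rest1 [ 429.  -252.7] 124.1 52.3 122.1 z 33.4 152
scene rest2 [ 457.2 -368.1] 95.8 23.2 99.4 z 32.0 106
scene wknob [412.2 322.7] 28.8 28.1 124.8 z 67.2 131
scene barrest [ 414.5 -314.5] 214.9 54.0 100.0 z 47.1 1097
t 16.6 grasp now [ 413.3 -315.9  149.8] yaw now 9.6 tilt [-0.001   0.0009] open 95.0 F [-0.8 -0.1 -0.4] j [-0.76 -0.1   2.02 -0.    1.22 -0.92]
shift [0.2326 0.1831 0.0299] rot [-0.0001 -0.0014 -1.1589] rows 9.3
```

View pics/t6.png

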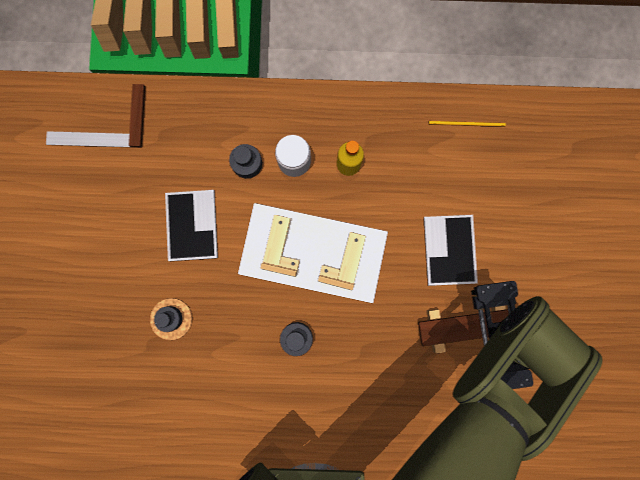

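```bash
cat > br.py <<'E'
from meas import *
for cam in ['top','scene']:
    p=snap(cam);W=world(p)
    for n,y0,y1,s in [('L',-130,25,1),('R',40,150,-1)]:
        m=clean(roi(W,470,640,y0,y1,22,60)); c,a,b,g=rect(W[m]); g=(g+90)%180-90
        h=np.radians(g); ctr=c-s*20*np.array([-np.sin(h),np.cos(h)])
        print(cam,'br',n,c.round(1),a.round(1),b.round(1),'xang',round(g,1),'long centre',ctr.round(1))
    for n,q,s,y0,y1 in [('L','tray_left_seat',1,-370,-200),('R','tray_right_seat',-1,200,370)]:
        # edge-trimmed: rim/corner bright pixels
        m=clean(roi(W,480,720,y0,y1,6.5,20)); k=W[m]
        # angle from median-based robust: use image morphological open
        pts=k[:,:2]
        best=None
        for g in np.arange(-15,15,.25):
            h=np.radians(g);R=np.array([[np.cos(h),np.sin(h)],[-np.sin(h),np.cos(h)]])
            q_=pts@R.T; lo=np.percentile(q_,1,0);hi=np.percentile(q_,99,0)
            A=np.prod(hi-lo)
            if best is None or A<best[0]: best=(A,g,(R.T@((lo+hi)/2)),hi-lo)
        A,g,c,sz=best;h=np.radians(g); ctr=c-s*20*np.array([-np.sin(h),np.cos(h)])
        print(cam,'tray',n,c.round(1),sz.round(1),'xang',g,'seat',ctr.round(1))
E
python3 br.py
```

```text
top br L [548.7 -42.5] 120.2 75.7 xang -13.2 long centre [544.1 -62. ]
top br R [573.2  80.6] 120.2 76.1 xang -11.2 long centre [577.  100.3]
top tray L [ 575.3 -278.9] [148.7 105.9] xang 4.0 seat [ 576.7 -298.8]
top tray R [612.8 287.5] [148.5 105.8] xang 6.0 seat [610.7 307.4]
scene br L [550.4 -41.9] 120.8 77.7 xang -12.6 long centre [546.1 -61.5]
scene br R [574.9  80.8] 121.6 76.6 xang -11.1 long centre [578.8 100.4]
scene tray L [ 576.8 -278.8] [149.7 106.4] xang 3.75 seat [ 578.1 -298.8]
scene tray R [614.6 287.4] [149.4 105.2] xang 5.5 seat [612.7 307.3]
```

Both cameras agree within 2 mm:
- **Left bracket:** (545,-61.7), x axis at -13°, goes to seat (577.4,-298.8) at 3.9°.
- **Right bracket:** (578,100.3), x axis at -11.1°, goes to seat (611.7,307.3) at 5.7°.

I'll grip each long leg 7 mm towards the lip from its centre. The tips go 9 mm above the underside so they clear the rim when I set it down.

```bash
python3 plan.py 538.2 -60.1 100 77
```

```text
t 16.7 grasp now [ 413.2 -315.8  148.7] yaw now 9.6 tilt [-0.0024  0.0023] open 94.9 F [-0.2  0.   0.4] j [-0.76 -0.1   2.02  0.    1.22 -0.92]
shift [0.2311 0.166  0.049 ] rot [-0.0002 -0.0035 -1.1764] rows 9.4
```

Call:
{"api": "jog_arm", "payload": {
  "motion": "0.2311 0.166 0 0 0 -1.1764 0.08;0.2311 0.166 0 0 0 -1.1764 0.08;0.2311 0.166 0 0 0 -1.1764 0.08;0.2311 0.166 0 0 0 -1.1764 0.08;0.2311 0.166 0 0 0 -1.1764 0.08;0.2311 0.166 0 0 0 -1.1764 0.08;0.2311 0.166 0 0 0 -1.1764 0.08;0.2311 0.166 0 0 0 -1.1764 0.08;0.2311 0.166 0 0 0 -1.1764 0.08;0.2311 0.166 0 0 0 -1.1764 0.08;0.2311 0.166 0.025 0 0 -1.1764 0.08;0.2311 0.166 0.049 0 0 -1.1764 0.08;0.2311 0.166 0.049 0 0 -1.1764 0.08;0.2311 0.166 0.049 0 0 -1.1764 0.08;0.2311 0.166 0.049 0 0 -1.1764 0.08"
}}

```text
t: 17.95
tool_pos: [538.9, -60.7, 272.9]
orientation: [0.113, 0.994, 0.0, -0.0]
force: [-0.8, -0.3, 0.7]
opening: 0.84
```

```bash
python3 plan.py 538.2 -60.1 34.3 77;python3 -c "
from h import *
p=snap('wrist','w7.png')
for X in [(538.2,-60.1,30),(538.2+.225*18,-60.1+.974*18,30),(538.2-.225*18,-60.1-.974*18,30)]: print(proj(p,X).round())"
```

```text
t 17.9 grasp now [538.9 -60.7 101.9] yaw now 77.0 tilt [-0.0003  0.0001] open 79.9 F [-0.8 -0.3  0.7] j [-0.21  0.01  2.   -0.    1.13 -1.56]
shift [0.0008 0.0004 0.0676] rot [-0.     -0.0003 -0.0001] rows 1.6
[329. 251.]
[363. 251.]
[296. 251.]
```

View pics/w7.png

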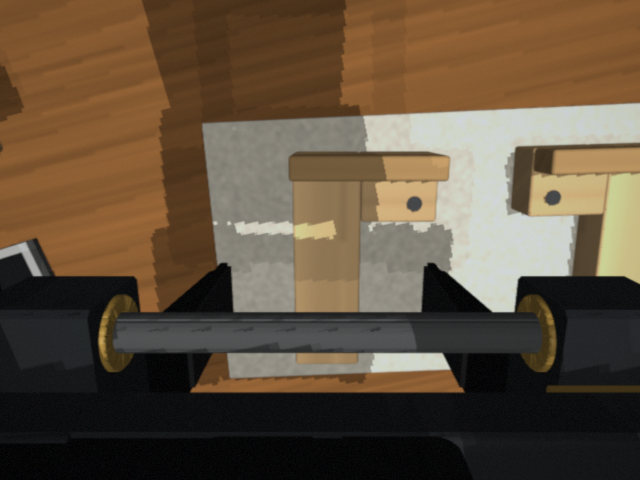

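The long leg spans u = 293–360 at row 250, centred between the fingers. The short leg ends at row 222, clear of the fingers. Descending.

Call:
{"api": "jog_arm", "payload": {
  "motion": "0 0 0.025 0 0 0 0.08;0 0 0.045 0 0 0 0.08;0.0003 0 0.058 0 0 0 0.08;0.0003 0 0.065 0 0 0 0.08;0.0003 0 0.0675 0 0 0 0.08;0.0003 0 0.0675 0 0 0 0.08;0.0003 0 0.0675 0 0 0 0.0;0.0003 0 0.0675 0 0 0 0.0;0.0003 0 0.0675 0 0 0 0.0;0.0003 0 0.0675 0 0 0 0.0;0.0003 0 0.0675 0 0 0 0.0;0.0003 0 0.0675 0 0 0 0.0;0.0003 0 0.0675 0 0 0 0.0;0.0003 0 0.0675 0 0 0 0.0;0.0003 0 0.0675 0 0 0 0.0;0.0003 0 0.0675 0 0 0 0.0;0.0003 0 0.0675 0 0 0 0.0"
}}

```text
t: 19.42
tool_pos: [538.4, -60.6, 205.2]
orientation: [0.113, 0.994, -0.0, -0.0]
force: [-1.3, 0.7, 1.6]
opening: 0.375
```

Call:
{"api": "jog_arm", "payload": {
  "motion": "0 0 0 0 0 0 0;0 0 -0.003 0 0 0 0;0 0 -0.006 0 0 0 0;0 0 -0.010 0 0 0 0;0 0 -0.020 0 0 0 0;0 0 -0.035 0 0 0 0;0 0 -0.050 0 0 0 0;0 0 -0.065 0 0 0 0;0 0 -0.065 0 0 0 0;0 0 -0.065 0 0 0 0"
}}

```text
t: 20.25
tool_pos: [538.8, -60.7, 271.7]
orientation: [0.113, 0.994, -0.0, 0.002]
force: [0.5, 0.2, -1.7]
opening: 0.378
```

```bash
python3 -c "
from h import *
p=snap('wrist','w8.png')"; python3 plan.py 570.4 -299.3 100 93.9
cat > held.py <<'E'
from meas import *
import sys
y0,y1=float(sys.argv[1]),float(sys.argv[2])
E

```

```text
t 20.3 grasp now [538.3 -60.6  99.4] yaw now 77.0 tilt [ 0.0006 -0.0001] open 35.7 F [-1.2  1.3 -1.7] j [-0.21  0.01  2.01 -0.    1.12 -1.56]
shift [-0.0849 -0.2254 -0.0006] rot [-0.0001  0.0006 -0.295 ] rows 5.8
```

View pics/w8.png

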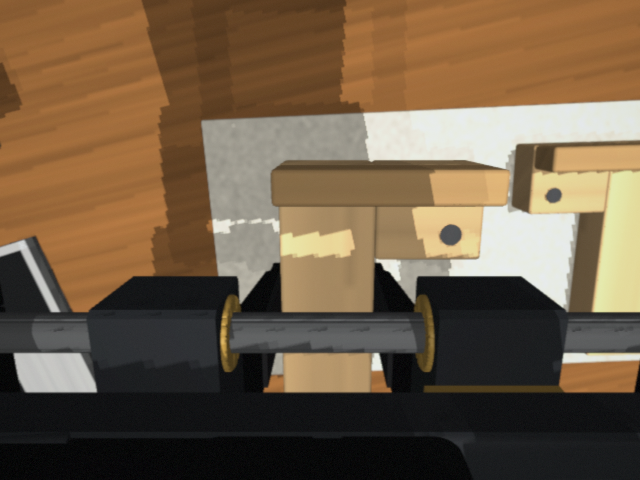

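```bash
python3 plan.py 570.7 -299.3 100 93.9
```

```text
t 20.3 grasp now [538.3 -60.6  99.4] yaw now 77.0 tilt [ 0.0006 -0.0001] open 35.7 F [-1.2  1.3 -1.7] j [-0.21  0.01  2.01 -0.    1.12 -1.56]
shift [-0.0852 -0.2253 -0.0006] rot [-0.0001  0.0006 -0.295 ] rows 5.8
```

Call:
{"api": "jog_arm", "payload": {
  "motion": "-0.004 -0.01 0 0 0 -0.01 0;-0.012 -0.03 0 0 0 -0.03 0;-0.022 -0.058 0 0 0 -0.07 0;-0.033 -0.088 0 0 0 -0.11 0;-0.045 -0.118 0 0 0 -0.15 0;-0.056 -0.148 0 0 0 -0.19 0;-0.067 -0.178 0 0 0 -0.23 0;-0.077 -0.203 0 0 0 -0.265 0;-0.083 -0.22 0 0 0 -0.288 0;-0.0852 -0.2253 0 0 0 -0.295 0;-0.0852 -0.2253 0 0 0 -0.295 0;-0.0852 -0.2253 0 0 0 -0.295 0;-0.0852 -0.2253 0 0 0 -0.295 0"
}}

```text
t: 21.38
tool_pos: [570.6, -298.0, 269.3]
orientation: [-0.034, 0.999, 0.001, -0.001]
force: [-0.1, 0.5, -1.8]
opening: 0.375
```

```bash
python3 plan.py 570.7 -299.3 35 93.9; python3 -c "
from h import *
p=snap('wrist','w9.png');p=snap('scene');cv2.imwrite('pics/s9.png',cv2.resize(p['pixels'][130:280,130:340,::-1],None,fx=3,fy=3))"
```

```text
t 21.4 grasp now [ 570.6 -298.    98.3] yaw now 93.9 tilt [-0.0013  0.0013] open 35.7 F [-0.1  0.5 -1.8] j [-0.56  0.23  1.77  0.    1.15 -2.2 ]
shift [-0.0001 -0.0014  0.0633] rot [ 0.0014 -0.0013  0.0006] rows 1.5
```

View pics/w9.png

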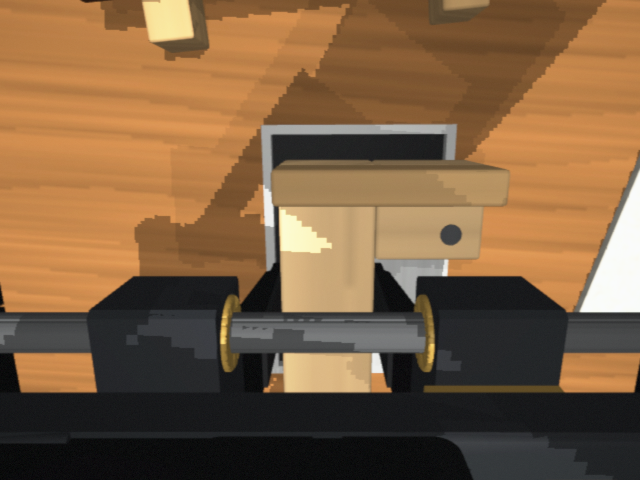

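View pics/s9.png

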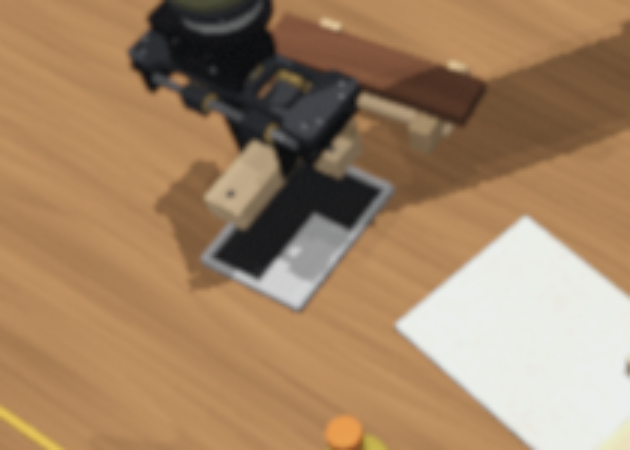

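The bracket hangs level and parallel over the tray, with its lip at row 185 and the tray's near rim at row 130. The short leg is over the short arm of the pocket. Lowering.

Call:
{"api": "jog_arm", "payload": {
  "motion": "0 -0.0004 0.02 0 0 0 0;0 -0.0008 0.04 0 0 0 0;0 -0.001 0.05 0 0 0 0;0 -0.001 0.057 0 0 0 0;0 -0.001 0.060 0 0 0 0;0 -0.001 0.062 0 0 0 0;0 -0.001 0.063 0 0 0 0;0 -0.001 0.063 0 0 0 0;0 -0.001 0.063 0 0 0 0"
}}

```text
t: 22.23
tool_pos: [571.1, -300.5, 208.1]
orientation: [-0.034, 0.999, -0.0, 0.001]
force: [0.4, -0.5, -0.9]
opening: 0.371
```

```bash
python3 plan.py 570.7 -299.3 32.2 93.9
```

```text
t 22.2 grasp now [ 571.1 -300.5   37.1] yaw now 93.9 tilt [ 0.0013 -0.0008] open 35.3 F [ 0.4 -0.5 -0.9] j [-0.57  0.3   1.8   0.    1.04 -2.21]
shift [0.0004 0.0012 0.0049] rot [-0.0009  0.0012 -0.    ] rows 0.1
```

Call:
{"api": "jog_arm", "payload": {
  "motion": "0 0.0006 0.0015 0 0 0 0;0 0.0006 0.003 0 0 0 0;0 0.0006 0.004 0 0 0 0;0 0.0006 0.0045 0 0 0 0;0 0.0006 0.0045 0 0 0 0;0 0.0006 0.0045 0 0 0 0"
}}

```text
t: 22.73
tool_pos: [570.9, -299.7, 203.3]
orientation: [-0.034, 0.999, -0.0, 0.0]
force: [-2.1, 1.5, 3.5]
opening: 0.376
```

Seated: +3.5 N at the expected height of 32.3. Releasing.

Call:
{"api": "jog_arm", "payload": {
  "motion": "0 0 0 0 0 0 0.045;0 0 0 0 0 0 0.05;0 0 0 0 0 0 0.06;0 0 0 0 0 0 0.07;0 0 0 0 0 0 0.08;0 0 0 0 0 0 0.08;0 0 0 0 0 0 0.08;0 0 -0.02 0 0 0 0.08;0 0 -0.05 0 0 0 0.08;0 0 -0.09 0 0 0 0.08;0 0 -0.09 0 0 0 0.08;0 0 -0.09 0 0 0 0.08"
}}

```text
t: 23.73
tool_pos: [571.8, -300.3, 296.9]
orientation: [-0.034, 0.999, -0.002, 0.003]
force: [0.4, 0.7, -0.2]
opening: 0.839
```

```bash
python3 br.py | grep br; python3 plan.py 571 101.6 120 78.9; python3 -c "
from h import *
p=snap('wrist','w10.png')"
```

```text
t 23.8 grasp now [ 571.1 -299.8  123.2] yaw now 93.9 tilt [ 0.0024 -0.0015] open 80.0 F [-0.2  0.3 -0.3] j [-0.57  0.2   1.76  0.    1.18 -2.21]
shift [-0.0273  0.4005  0.0026] rot [-0.0013  0.0025  0.2619] rows 9.6Traceback (most recent call last):
  File "br.py", line 5, in <module>
    m=clean(roi(W,470,640,y0,y1,22,60)); c,a,b,g=rect(W[m]); g=(g+90)%180-90
  File "meas.py", line 13, in clean
    return l==1+np.argmax(st[1:,4])
                ~~~~~~~~~^^^^^^^^^^
    return _wrapfunc(a, 'argmax', axis=axis, out=out, **kwds)
    return bound(*args, **kwds)
ValueError: attempt to get argmax of an empty sequence
```

View pics/w10.png

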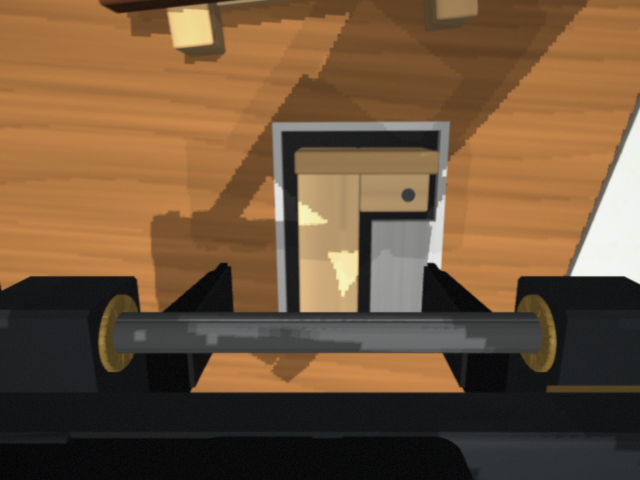

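The left bracket lies in its pocket with a black margin all round (lip at (367,162), pocket edge at (360,140)). Now the right bracket.

Call:
{"api": "jog_arm", "payload": {
  "motion": "-0.0273 0.4005 0 0 0 0.2619 0.08;-0.0273 0.4005 0 0 0 0.2619 0.08;-0.0273 0.4005 0 0 0 0.2619 0.08;-0.0273 0.4005 0 0 0 0.2619 0.08;-0.0273 0.4005 0 0 0 0.2619 0.08;-0.0273 0.4005 0 0 0 0.2619 0.08;-0.0273 0.4005 0 0 0 0.2619 0.08;-0.0273 0.4005 0 0 0 0.2619 0.08;-0.0273 0.4005 0 0 0 0.2619 0.08;-0.0273 0.4005 0 0 0 0.2619 0.08;-0.0273 0.4005 0 0 0 0.2619 0.08;-0.0273 0.4005 0.02 0 0 0.2619 0.08;-0.0273 0.4005 0.02 0 0 0.2619 0.08;-0.0273 0.4005 0.02 0 0 0.2619 0.08"
}}

```text
t: 25.0
tool_pos: [569.7, 101.2, 269.9]
orientation: [0.097, 0.995, -0.001, -0.003]
force: [-0.2, 0.1, 0.2]
opening: 0.844
```

```bash
python3 plan.py 571.1 101.7 34.2 78.9;python3 -c "
from h import *
p=snap('wrist','w11.png')"
```

```text
t 25.0 grasp now [569.7 101.2  98.9] yaw now 78.9 tilt [-0.0058 -0.0007] open 80.3 F [-0.2  0.1  0.2] j [ 0.08  0.09  1.92 -0.    1.13 -1.29]
shift [-0.0016  0.0008  0.0647] rot [-0.0018 -0.0056 -0.0003] rows 1.6
```

View pics/w11.png

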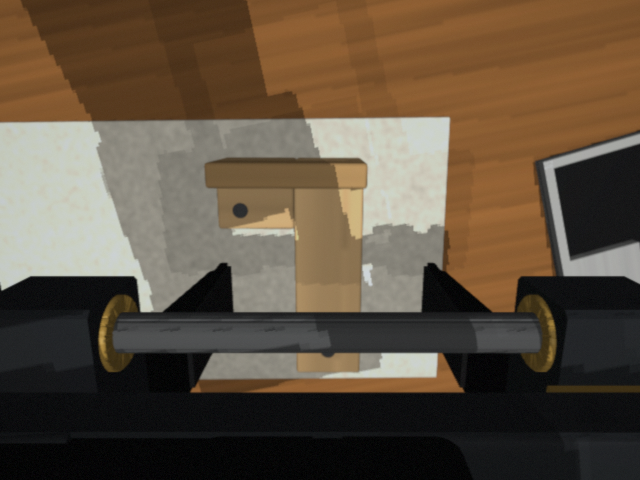

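The leg spans u = 296–361, centred. The short leg ends at row 228, so I'll shift another 2 mm away from it before descending.

Call:
{"api": "jog_arm", "payload": {
  "motion": "-0.003 0 0 0 0 0 0.08;-0.003 0 0 0 0 0 0.08;-0.003 0 0.025 0 0 0 0.08;-0.003 0 0.045 0 0 0 0.08;-0.003 0 0.057 0 0 0 0.08;-0.003 0 0.062 0 0 0 0.08;-0.003 0 0.0635 0 0 0 0.08;-0.003 0 0.0635 0 0 0 0.08;-0.003 0 0.0635 0 0 0 0.08"
}}

```text
t: 25.8
tool_pos: [574.4, 101.2, 210.4]
orientation: [0.097, 0.995, 0.0, 0.001]
force: [0.7, -0.0, -0.1]
opening: 0.842
```

```bash
python3 plan.py 571.1 101.7 34.2 78.9
```

```text
t 25.8 grasp now [574.4 101.2  39.4] yaw now 78.9 tilt [0.002  0.0002] open 80.1 F [ 0.7 -0.  -0.1] j [ 0.08  0.18  1.94 -0.    1.02 -1.29]
shift [ 0.0033 -0.0001  0.0052] rot [ 0.0005  0.0019 -0.0002] rows 0.1
```

Call:
{"api": "jog_arm", "payload": {
  "motion": "0.002 0 0.0025 0 0 0 0.08;0.002 0 0.005 0 0 0 0.08;0.002 0 0.005 0 0 0 0.08;0.002 0 0.005 0 0 0 0;0.002 0 0.005 0 0 0 0;0.002 0 0.005 0 0 0 0;0.002 0 0.005 0 0 0 0;0.002 0 0.005 0 0 0 0;0.002 0 0.005 0 0 0 0;0.002 0 0.005 0 0 0 0;0.002 0 0.005 0 0 0 0;0.002 0 0.005 0 0 0 0;0.002 0 0.005 0 0 0 0;0.002 0 0.005 0 0 0 0;0.002 0 0.005 0 0 0 0"
}}

```text
t: 27.05
tool_pos: [571.8, 101.5, 204.2]
orientation: [0.097, 0.995, -0.0, 0.0]
force: [-0.8, 0.1, 0.0]
opening: 0.376
```

Call:
{"api": "jog_arm", "payload": {
  "motion": "0 0 0 0 0 0 0;0 0 -0.003 0 0 0 0;0 0 -0.006 0 0 0 0;0 0 -0.010 0 0 0 0;0 0 -0.020 0 0 0 0;0 0 -0.035 0 0 0 0;0 0 -0.050 0 0 0 0;0 0 -0.065 0 0 0 0;0 0 -0.065 0 0 0 0;0 0 -0.065 0 0 0 0;0 0 -0.065 0 0 0 0"
}}

```text
t: 27.97
tool_pos: [571.5, 101.6, 268.8]
orientation: [0.097, 0.995, -0.0, -0.0]
force: [0.4, 1.0, -2.5]
opening: 0.376
```

```bash
python3 plan.py 605.4 306.7 100 95.7
```

```text
t 28.0 grasp now [571.5 101.6  97.8] yaw now 78.9 tilt [-0.0006 -0.    ] open 35.7 F [ 0.4  1.  -2.5] j [ 0.08  0.1   1.92  0.    1.13 -1.29]
shift [ 0.0062  0.2078 -0.0022] rot [-0.0001 -0.0006 -0.2933] rows 5.0
```

Call:
{"api": "jog_arm", "payload": {
  "motion": "0 0.01 -0.002 0 0 -0.01 0;0.001 0.03 -0.002 0 0 -0.04 0;0.002 0.055 -0.002 0 0 -0.08 0;0.003 0.082 -0.002 0 0 -0.12 0;0.004 0.11 -0.002 0 0 -0.16 0;0.005 0.138 -0.002 0 0 -0.2 0;0.005 0.165 -0.002 0 0 -0.24 0;0.006 0.187 -0.002 0 0 -0.27 0;0.0062 0.202 -0.002 0 0 -0.287 0;0.0062 0.2078 -0.002 0 0 -0.2933 0;0.0062 0.2078 -0.002 0 0 -0.2933 0;0.0062 0.2078 -0.002 0 0 -0.2933 0;0.0062 0.2078 -0.002 0 0 -0.2933 0"
}}

```text
t: 29.05
tool_pos: [605.6, 305.7, 270.8]
orientation: [-0.049, 0.999, -0.0, -0.0]
force: [0.2, -0.6, -0.0]
opening: 0.377
```

```bash
python3 plan.py 605.4 306.7 35 95.7; python3 -c "
from h import *
p=snap('wrist','w12.png')"
```

```text
t 29.1 grasp now [605.6 305.7  99.8] yaw now 95.6 tilt [-0.0008 -0.0007] open 35.9 F [ 0.2 -0.6 -0. ] j [ 0.39  0.29  1.69 -0.    1.16 -1.28]
shift [0.0001 0.001  0.0648] rot [-0.0006 -0.0009 -0.0011] rows 1.6
```

View pics/w12.png

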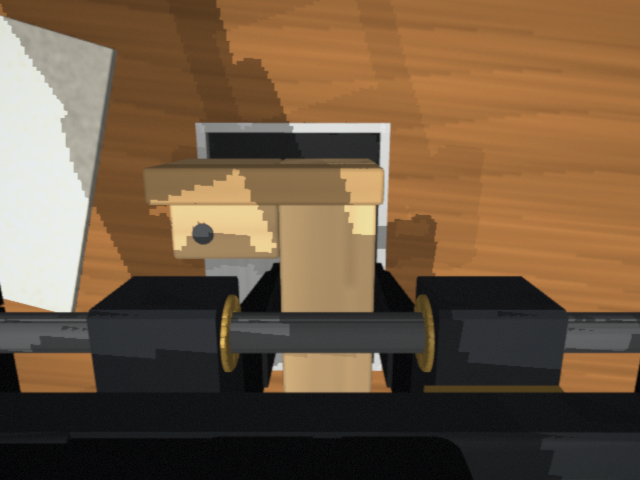

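The right bracket hangs level and parallel over its tray, with its lip at row 185 and the rim at row 128, mirroring the left one. Lowering.

Call:
{"api": "jog_arm", "payload": {
  "motion": "0 0.0005 0.02 0 0 0 0;0 0.0008 0.04 0 0 0 0;0 0.0008 0.051 0 0 0 0;0 0.0008 0.058 0 0 0 0;0 0.0008 0.061 0 0 0 0;0 0.0008 0.063 0 0 0 0;0 0.0008 0.064 0 0 0 0;0 0.0008 0.064 0 0 0 0;0 0.0008 0.064 0 0 0 0"
}}

```text
t: 29.85
tool_pos: [606.0, 307.6, 208.2]
orientation: [-0.05, 0.999, 0.0, 0.001]
force: [-0.3, -0.2, -1.0]
opening: 0.375
```

```bash
python3 plan.py 605.4 306.7 31.2 95.7
```

```text
t 29.9 grasp now [606.  307.6  37.2] yaw now 95.7 tilt [0.0014 0.0006] open 35.6 F [-0.3 -0.2 -1. ] j [ 0.39  0.37  1.71  0.    1.06 -1.28]
shift [ 0.0007 -0.0009  0.006 ] rot [0.0005 0.0015 0.    ] rows 0.1
```

Call:
{"api": "jog_arm", "payload": {
  "motion": "0 -0.0005 0.0015 0 0 0 0;0 -0.0005 0.003 0 0 0 0;0 -0.0005 0.004 0 0 0 0;0 -0.0005 0.0045 0 0 0 0;0 -0.0005 0.0045 0 0 0 0;0 -0.0005 0.0045 0 0 0 0"
}}

```text
t: 30.35
tool_pos: [605.6, 307.0, 202.5]
orientation: [-0.05, 0.999, -0.0, -0.0]
force: [0.4, -0.5, -0.5]
opening: 0.379
```

Call:
{"api": "jog_arm", "payload": {
  "motion": "0 0 0.0004 0 0 0 0;0 0 0.0008 0 0 0 0;0 0 0.0008 0 0 0 0"
}}

```text
t: 30.6
tool_pos: [605.8, 307.0, 202.2]
orientation: [-0.05, 0.999, 0.0, 0.0]
force: [-0.4, 0.4, 0.7]
opening: 0.375
```

Load is off (+0.7 N) at the expected height. Releasing and retreating.

Call:
{"api": "jog_arm", "payload": {
  "motion": "0 0 0 0 0 0 0.045;0 0 0 0 0 0 0.05;0 0 0 0 0 0 0.06;0 0 0 0 0 0 0.07;0 0 0 0 0 0 0.08;0 0 0 0 0 0 0.08;0 0 0 0 0 0 0.08;0 0 -0.02 0 0 0 0.08;0 0 -0.05 0 0 0 0.08;0 0 -0.09 0 0 0 0.08;0 0 -0.13 0 0 0 0.08;0 0 -0.13 0 0 0 0.08"
}}

```text
t: 31.6
tool_pos: [607.8, 307.9, 343.1]
orientation: [-0.05, 0.999, 0.003, 0.008]
force: [2.0, 0.1, 1.0]
opening: 0.845
```

```bash
python3 plan.py 450 0 200 -;python3 -c "
from h import *
p=snap('wrist','w13.png')"
```

```text
t 31.6 grasp now [607.8 307.9 172.1] yaw now 95.7 tilt [0.0154 0.0063] open 80.3 F [2.  0.1 1. ] j [ 0.39  0.23  1.64  0.    1.26 -1.28]
shift [ 0.1872 -0.2906 -0.0323] rot [ 0.0048  0.0159 -0.    ] rows 8.3
```

View pics/w13.png

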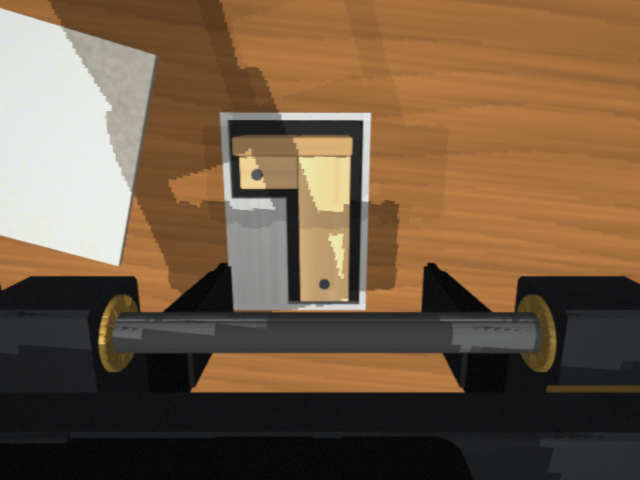

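The right bracket is in its pocket with a black margin all round. I'll clear the arm and check everything.

Call:
{"api": "jog_arm", "payload": {
  "motion": "0.187 -0.29 -0.032 0 0 0 0.08;0.187 -0.29 -0.032 0 0 0 0.08;0.187 -0.29 -0.032 0 0 0 0.08;0.187 -0.29 -0.032 0 0 0 0.08;0.187 -0.29 -0.032 0 0 0 0.08;0.187 -0.29 -0.032 0 0 0 0.08;0.187 -0.29 -0.032 0 0 0 0.08;0.187 -0.29 -0.032 0 0 0 0.08;0.187 -0.29 -0.032 0 0 0 0.08;0.187 -0.29 -0.032 0 0 0 0.08;0.187 -0.29 -0.032 0 0 0 0.08;0.187 -0.29 -0.032 0 0 0 0.08;0.187 -0.29 -0.032 0 0 0 0.08;0.187 -0.29 -0.032 0 0 0 0.08"
}}

```text
t: 32.82
tool_pos: [448.8, 0.8, 363.4]
orientation: [-0.051, 0.999, 0.0, -0.001]
force: [-0.5, -0.6, 0.0]
opening: 0.839
```

```bash
cat > fin.py <<'E'
from meas import *
for cam in ['top','scene']:
    p=snap(cam,cam+'_fin.png');W=world(p)
    for n,y0,y1,s in [('L',-370,-200,1),('R',200,370,-1)]:
        try:
            m=clean(roi(W,480,720,y0,y1,18,60)); c,a,b,g=rect(W[m]); g=(g+90)%180-90
            h=np.radians(g); ctr=c-s*20*np.array([-np.sin(h),np.cos(h)])
            z=W[m][:,2]; f=W[m][z<36]; A=np.c_[f[:,:2],np.ones(len(f))]; k=np.linalg.lstsq(A,f[:,2],rcond=None)[0]
            print(cam,n,a.round(1),b.round(1),'ang',g.round(1),'ctr',ctr.round(1),'ztop',np.median(f[:,2]).round(1),'slope',k[:2].round(3))
        except Exception as e: print(cam,n,str(e)[:50])
    for q in ['bottle','can']:
        for o in arm.outline_of(p,q)[:1]:
            w=W[o['pixels']];w=w[w[:,2]>np.nanpercentile(w[:,2],97)-6]; print(cam,q,rect(w)[0].round(1))
E
python3 fin.py; python3 all.py | grep -E "wknob|barrest"; python3 plan.py 450 0 200 -
```

```text
top L 120.6 77.0 ang 2.2 ctr [ 576.3 -299.8] ztop 28.2 slope [-0. -0.]
top R 119.8 77.2 ang 6.1 ctr [610.4 308.3] ztop 27.2 slope [-0.  0.]
top bottle [759.1 -53.3]
top can [763.9  67.7]
scene L 122.8 78.2 ang 4.1 ctr [ 578.4 -298.1] ztop 27.4 slope [-0. -0.]
scene R 120.8 76.0 ang 5.7 ctr [613.1 307.9] ztop 27.7 slope [-0.  0.]
scene bottle [761.9 -52.3]
scene can [766.2  67.8]
top wknob [409.5 321.9] 28.7 28.3 2.9 z 67.3 175
top barrest [ 413.1 -316.5] 218.0 50.9 99.6 z 47.9 2546
scene wknob [411.2 323. ] 30.8 28.6 159.4 z 67.4 133
scene barrest [ 415.5 -314.8] 215.9 54.0 98.8 z 47.2 1111
t 33.2 grasp now [448.4  -0.  192.8] yaw now 95.7 tilt [-0.0001  0.    ] open 80.1 F [-0.2  0.1  0.5] j [-0.12 -0.31  2.13  0.    1.33 -1.79]
shift [-0.0015 -0.0001 -0.0072] rot [ 0.     -0.0001  0.    ] rows 0.2
```

View pics/top_fin.png

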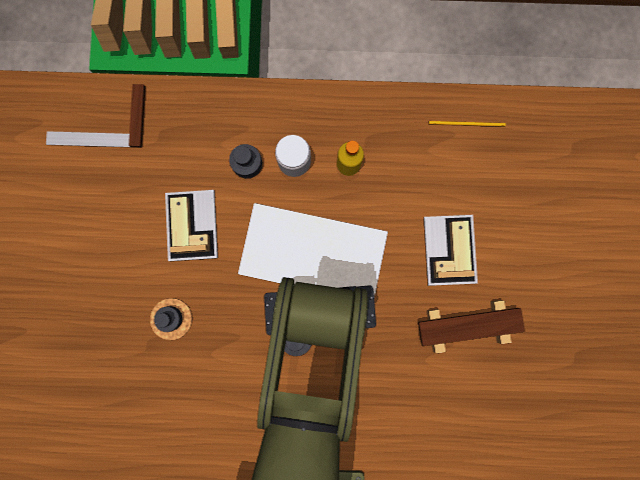

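Everything is in place: the weight on the mat at (170,319), the bar across the rest at (470,327), and both brackets in their pockets at (190,225) and (452,250). The arm touches nothing: the gripper is well above the decoy weight. Handing in.

```bash
python3 -c "
from rig import arm
print(arm.close_job())"
```

```text
the job is handed in; nothing more can be done
None
```

I took the stack apart in order and handed the job in at about 33 s of the 125 s allowed. The interface gave no verdict, so the figures below are my own camera measurements.

| Item | Off its target | Heading and seating |
|---|---|---|
| Weight (the small one on the bar) | about 1 mm from mat centre | upright |
| Bar | within about 2 mm of rest centre | square to within about 1° |
| Left bracket | about 1–1.5 mm from its seat | tray at 3.9°, measured 2.2° (top) and 4.1° (scene) |
| Right bracket | about 1–1.5 mm from its seat | within about 0.5° of its tray |

- **Brackets:** Both lie flat and lip up. Their upper faces are at about 28 mm, as expected, with no measurable slope. Neither had shifted when the bar came off.
- **Bottle and can:** Both are where they started, within camera noise.
- **Disagreements:** The top and scene cameras differ by about 2 mm throughout, as the stated calibration allows. The two readings of the left bracket's heading differ by 2°, well inside its limit of 0.25 rad (about 14°).
- **Failures:** No robot action failed. Two measuring scripts stopped with errors; I fixed one and replaced the other. Neither affected the robot.

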